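Sort the pocket finds into the organiser trays

ROBOT

A 6-joint arm with a two-finger parallel gripper is mounted at the origin on a cart in front of the work surface, level with it; the furniture and walls round the work are solid. World frame = base frame: x ahead of the robot, y to its left, z up, the work surface at z = 0. Lengths are in m, angles in rad, forces in N, time in s.
With the tool pointing down it reaches from about 0.3 to 0.775 m from the base axis. Payload 14.6 kg.
Tool frame: the origin (TCP) lies on the centre line of the jaws, within the pads' length; the fingertips stand 8 mm ahead of it and the grasp point (between the pads) lies 11 mm behind it (env.tip_extent is the z of the fingertips in the tool frame, in m); z points along the fingers, y is the line along which they close (so a half turn about z gives the same grasp; the last joint's range is limited). The gripper opens to 85 mm and grips with 20 to 120 N. Pads are 22 mm wide; open, the fingers measure 114 mm over their backs; the gripper's body (76 mm by 85 mm) begins 54 mm behind the grasp point. The pads swing forward as they close: fully open they stand 13 mm farther back than shut.
Start: joints at [1.148, 0.3, 1.521, -0, 1.321, -0.067], TCP at [0.192, 0.516, 0.239] pointing down, gripper open.
Joint ranges: [-3.03, 3.03], [-0.79, 2.21], [0.23, 2.52], [-1.04, 4.18], [0, 3.07], [-2.55, 2.55]. Speed limits (rad/s): [2.22, 2.22, 2.57, 3.14, 3.14, 3.14].

INTERFACE

Orientations are given as a unit quaternion [w, x, y, z].
In Python, from cell import env, cams, nets gives the robot as it stands. The module is installed in compiled form; this text tells all that it offers.
- The arm moves only by the tool servo_tool, never from a script. Its argument "steps" is a list of rows, each a list of 7 numbers: the shift along the world's x, y, z in cm, then the turn, a rotation vector about the world's x, y, z in degrees, then the finger opening in cm, from 0 to 8.54. A call has exactly 5 rows; each row is the pose to reach, as a shift and turn from the pose commanded when the call began; what a row does not reach only later rows make up. A row lasts 1/8 s, in which the tool goes at most 62.5 mm and 10.7 degrees, less where a joint would pass 70% of its speed; a pose out of reach is approached as far as the arm can. A call with a gripper value outside its range is refused whole. The fingers move at their own pace and stop on an object; "newtons" is the grip in N (left out, the last holds). Time passes only in rows, so rows that repeat a pose let the fingers close, or fill a call up. It gives the time, the measured TCP pose, the force, the opening and the grip force at its end, in the units of the state.
- env.observe(): the state, without advancing time (a new reading comes with each control period).
- cams.grab_frame(name): name is "side" or "top" or "wrist"; returns a dict with "image" (400x640x3 uint8, red, green, blue), "K" (3x3 intrinsics, pixels), "world_to_cam" (4x4, takes a point from world to camera coordinates); the wrist camera has in their place "tool_from_camera" (4x4, takes a point from camera to tool coordinates, whose origin is the TCP and whose axes are the flange's). Camera axes: x right, y down, z forward; pixel columns grow to the right and rows downward; lengths in m; the calibration is good to about 2 mm. A picture is of the moment at which its call begins: read the wrist's pose just before it. There is no depth.
- env.sign_off(): hands the job in; it is judged then, once.
Trained networks look in the newest picture that a camera, given by its name, has taken for a name from the list of things; names that differ only in an ending like _2 or _b are one class to them, and where a whole thing is asked for, a point or a joint stands for the part that bears it (a point fixed in the world has none). Each returns a list of dicts, best first, with "score" (0 to 1); they miss things now and then, are a little off and sometimes report something else, mostly with a low value. They report only what shows in the picture. A call takes as long as a camera call. They do not tell look-alikes from the thing itself.
- nets.look_for(camera, target): "at" ([x, y, z] in m, in world coordinates, good to about 4 mm: the middle of the surface that is visible of it).
The state is a dict: "time_s": time; "qpos": joint angles; "dq": joint speeds; "effort": joint torques, N m; "tool_pos": TCP position; "eef_rot": TCP orientation; "force": force on the tool from outside, world axes, zero at the start; "wrist_torque": the same for the moment, N m; "width": finger opening in m; "grasp_force": force on a finger pad.
Only numpy, scipy, OpenCV 4.12 (cv2) and the standard library are available. Lean on these libraries where they do the work, as an engineer would, in place of code of your own. Each camera call takes 0.05 s, during which the arm holds its last target. There are 200 camera calls.

TASK

Sort the small things found in the washing into their holders: the two clothes pegs lying flat in the tray with two bays, one peg to each bay; the two thread spools standing upright in the stand with two round wells, one to each well; and the tape measure lying flat in the plain square tray. Leave the eraser and the candle where they are.

Things in the scene. Friction and masses are not known exactly. Their poses are not given: they have to be found in the camera images.
- peg_a: One of two alike plain wooden clothes pegs lying flat: a bar 72 long (its y axis), 14 wide (x), 12 high. Origin: centre of the underside. 12 g. At the start all five things to sort lie 8 cm or more apart in one loose row on the sideboard nearest the robot, in any order.
- peg_b: The other wooden clothes peg, the same as peg_a.
- spool_red: Thread spool with red thread, standing upright on the sideboard: 40 high; cream end flanges of 24 diameter (each 6 to 7 thick, the upper one from 34 to 40 above the origin), core 16 diameter. Can be held by the upper flange alone. Origin: centre of the underside; z axis is the spool's axis. 20 g.
- spool_blue: Thread spool with blue thread, same size and shape as spool_red, standing upright.
- measure: Yellow pocket tape measure lying flat on its side: 60 wide across x (flat faces, best grasped here), body from y = -29 to +39, 30 high. Origin: underside, so the middle of its outline lies 5 to +y of the origin. About 0.19 kg.
- peg_tray: Fixed, white plastic; shallow oblong tray, 133 (x) by 100 (y) by 13 high, walls and floor 3 thick, with one wall across the middle making two equal bays side by side along x, each 62 (x) by 94 (y), centred at x = -32.5 and +32.5, y = 0. A peg lies in a bay along y. Origin: centre of the underside; bay floor at z = 3. Its place and yaw vary, as do the other holders'.
- spool_stand: Fixed, white plastic; block 122 (x) by 72 (y) by 16 high with two round wells of 42 diameter, 10 deep, centred at x = -30 and +30, y = 0. Origin: centre of the underside; well floor at z = 6, top face at z = 16. One spool stands in each well.
- square_tray: Fixed, white plastic; square shallow tray without divisions, 118 by 118 by 13 high, walls and floor 3 thick, inside 112 by 112. Origin: centre of the underside; floor at z = 3.
- rubber: Bystander, loose: small blue eraser with a white end, 50 long (y) by 20 by 12 high, lying flat at the left of the holders. Origin: centre of the underside. Stays where it is.
- candle: Bystander, loose: candle in a glass jar, 76 diameter, 90 high, standing at the left end of the row. Origin: centre of the underside. Stays where it is.
Not all that is in view belongs to the job. Leave any yellow look-alike of the spool_red alone.

How it is judged:
At the end, for the whole second after the job is handed in: A peg flat on the floor of each bay (within 26 mm across, 30 along of its centre), a spool upright on the floor of each well (within 14 mm), the tape measure flat on the floor of the square tray (within 34 mm of its centre); tilts under 0.15 rad; all released and at rest ((((x of peg_a in the frame of peg_tray between 0.0065 and 0.0585 m and y of peg_a in the frame of peg_tray between -0.03 and 0.03 m and z of peg_a in the frame of peg_tray between -0.003 and 0.008 m and angle between peg_a's own z axis and vertical below 0.15 rad) and (x of peg_b in the frame of peg_tray between -0.0585 and -0.0065 m and y of peg_b in the frame of peg_tray between -0.03 and 0.03 m and z of peg_b in the frame of peg_tray between -0.003 and 0.008 m and angle between peg_b's own z axis and vertical below 0.15 rad)) or ((x of peg_a in the frame of peg_tray between -0.0585 and -0.0065 m and y of peg_a in the frame of peg_tray between -0.03 and 0.03 m and z of peg_a in the frame of peg_tray between -0.003 and 0.008 m and angle between peg_a's own z axis and vertical below 0.15 rad) and (x of peg_b in the frame of peg_tray between 0.0065 and 0.0585 m and y of peg_b in the frame of peg_tray between -0.03 and 0.03 m and z of peg_b in the frame of peg_tray between -0.003 and 0.008 m and angle between peg_b's own z axis and vertical below 0.15 rad))) and (((x of spool_red in the frame of spool_stand between 0.016 and 0.044 m and y of spool_red in the frame of spool_stand between -0.014 and 0.014 m and z of spool_red in the frame of spool_stand between -0.003 and 0.011 m and angle between spool_red's own z axis and vertical below 0.15 rad) and (x of spool_blue in the frame of spool_stand between -0.044 and -0.016 m and y of spool_blue in the frame of spool_stand between -0.014 and 0.014 m and z of spool_blue in the frame of spool_stand between -0.003 and 0.011 m and angle between spool_blue's own z axis and vertical below 0.15 rad)) or ((x of spool_red in the frame of spool_stand between -0.044 and -0.016 m and y of spool_red in the frame of spool_stand between -0.014 and 0.014 m and z of spool_red in the frame of spool_stand between -0.003 and 0.011 m and angle between spool_red's own z axis and vertical below 0.15 rad) and (x of spool_blue in the frame of spool_stand between 0.016 and 0.044 m and y of spool_blue in the frame of spool_stand between -0.014 and 0.014 m and z of spool_blue in the frame of spool_stand between -0.003 and 0.011 m and angle between spool_blue's own z axis and vertical below 0.15 rad))) and x of measure in the frame of square_tray between -0.034 and 0.034 m and y of measure in the frame of square_tray between -0.034 and 0.034 m and z of measure in the frame of square_tray between -0.003 and 0.008 m and angle between measure's own z axis and vertical below 0.15 rad and linear speed of each of peg_a, peg_b, spool_red, spool_blue, measure below 0.02 m/s); the robot touches nothing.
It fails at once if the eraser is moved by more than 20 mm (distance of rubber from where it was at the start of the episode above 0.02 m).
It fails at once if the candle jar is moved by more than 20 mm (distance of candle from where it was at the start of the episode above 0.02 m).
It fails at once if the candle jar is tipped (angle between candle's own z axis and vertical above 0.3 rad).
It also fails if it takes over 115 s, if anything falls off the work surface, if the arm or the gripper's body presses on something with over 40 N, if the wrist force passes 120 N, or if a joint passes its speed limit or range.

## Working session

There is one attempt and no reset: what is moved stays moved. The work goes in short steps, Python scripts to look and compute and a tool call to move; the robot and the scene stay as the last step left them, time stands still between calls to the robot, and variables do not carry over. Pictures are saved under pics/ and viewed, at most 14 in all, crops included, and the job is handed in when it is done.

Besides the shell and the picture viewer there is one more tool, called as name(argument=value, ...) on one line, values as JSON. servo_tool: Moves the arm, as the interface text tells. Its arguments: {"type":"object","properties":{"steps":{"type":"array"},"newtons":{"type":"number"}},"required":["steps"]}

```bash
mkdir -p pics
python3 - <<'E'
from cell import env,cams,nets
import cv2,numpy as np
s=env.observe();print(s['time_s'],s['tool_pos'],s['eef_rot'],s['width'])
for c in ['top','side']:
    f=cams.grab_frame(c);cv2.imwrite(f'pics/{c}0.png',f['image'][:,:,::-1])
    print(c,np.round(f['K'],1).tolist(),np.round(f['world_to_cam'],3).tolist())
    for t in ['peg_a','spool_red','spool_blue','measure','peg_tray','spool_stand','square_tray','rubber','candle']:
        print(t,[(np.round(d['at'],3).tolist(),round(d['score'],2)) for d in nets.look_for(c,t)][:5])
E
```

```text
0.0 [0.19148617 0.51535808 0.23872916] [-1.24189836e-04  1.76917556e-01  9.84225512e-01 -5.52463093e-04] 0.08527939864741589
top [[392.3, 0.0, 318.6], [0.0, 392.3, 198.2], [0.0, 0.0, 1.0]] [[-0.015, -0.999, -0.04, -0.05], [-0.995, 0.019, -0.098, 0.494], [0.099, 0.038, -0.994, 0.91], [0.0, 0.0, 0.0, 1.0]]
peg_a [([0.433, -0.028, 0.01], 0.7)]
spool_red [([0.497, 0.043, 0.039], 0.69)]
spool_blue [([0.412, -0.249, 0.038], 0.52)]
measure [([0.394, -0.348, 0.028], 0.94)]
peg_tray [([0.562, -0.365, 0.0], 0.74)]
spool_stand [([0.595, -0.034, 0.02], 0.85)]
square_tray [([0.589, -0.215, 0.001], 0.87), ([0.392, -0.349, 0.028], 0.21)]
rubber [([0.563, 0.084, 0.012], 0.7)]
candle [([0.392, 0.206, 0.064], 0.85)]
side [[471.4, 0.0, 315.8], [0.0, 471.4, 200.5], [0.0, 0.0, 1.0]] [[0.818, -0.575, -0.018, -0.44], [-0.228, -0.295, -0.928, 0.122], [0.528, 0.763, -0.373, 0.935], [0.0, 0.0, 0.0, 1.0]]
peg_a [([0.417, -0.144, 0.008], 0.64), ([0.434, -0.041, 0.008], 0.44)]
spool_red [([0.371, 0.026, 0.025], 0.74), ([0.426, 0.071, 0.022], 0.66), ([0.495, 0.039, 0.02], 0.48)]
spool_blue [([0.404, -0.258, 0.024], 0.78)]
measure [([0.382, -0.373, 0.034], 0.7)]
peg_tray [([0.545, -0.353, 0.005], 0.58)]
spool_stand [([0.584, -0.045, 0.016], 0.9)]
square_tray [([0.592, -0.209, 0.004], 0.66)]
rubber []
candle [([0.384, 0.179, 0.06], 0.73)]
```

View pics/top0.png

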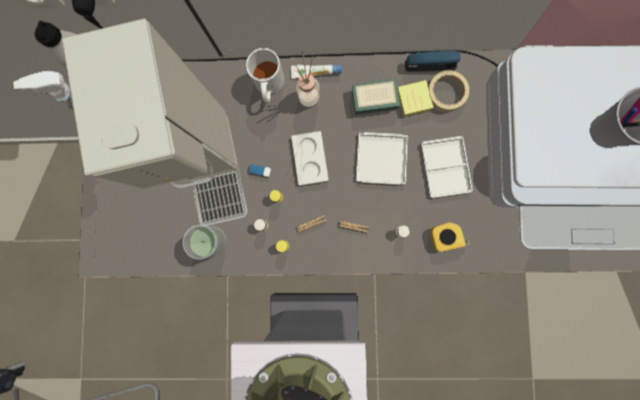

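View pics/side0.png

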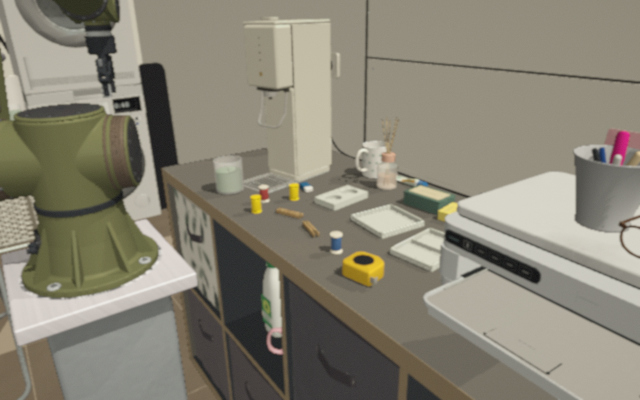

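The top view shows the candle at (202,242), yellow look-alikes at (276,197) and (282,246), and the red spool (cream top) at (260,226). The pegs are at (311,224) and (354,227), the blue spool at (403,232) and the measure at (449,237). The holders are the stand (310,158), the square tray (382,159) and the peg tray (446,167). The side view confirms red at (264,193) between the two yellow spools, and blue at (336,242).

```bash
cat > h.py <<'E'
from cell import env,cams,nets
import cv2,numpy as np
from scipy.spatial.transform import Rotation as R
def unproj(f,uv,z,s=None):
    """pixel -> world point at height z (s: the state read before a wrist picture)"""
    r=np.linalg.solve(f['K'],[uv[0],uv[1],1.])
    if s is None: T=np.linalg.inv(f['world_to_cam'])
    else:
        q=s['eef_rot'];W=np.eye(4);W[:3,:3]=R.from_quat([q[1],q[2],q[3],q[0]]).as_matrix();W[:3,3]=s['tool_pos']
        T=W@f['tool_from_camera']
    d=T[:3,:3]@r;o=T[:3,3]
    return o+d*(z-o[2])/d[2]
def rect(f,mask,z,s=None,amin=40):
    """blobs -> world min-area rectangles: centre, (long,short), angle of long side from x in deg, pixel centre"""
    out=[]
    for c in cv2.findContours(mask.astype(np.uint8),cv2.RETR_EXTERNAL,cv2.CHAIN_APPROX_NONE)[0]:
        if cv2.contourArea(c)<amin: continue
        w=np.array([unproj(f,p[0],z,s)[:2] for p in c],np.float32)*1000
        (x,y),(a,b),t=cv2.minAreaRect(w)
        if a<b:a,b,t=b,a,t+90
        out.append((round(float(x),1),round(float(y),1),round(float(a),1),round(float(b),1),round((t+90)%180-90,1),c[:,0].mean(0).round().tolist()))
    return out
E
python3 - <<'E'
from h import *
f=cams.grab_frame('top');im=f['image'];hsv=cv2.cvtColor(im,cv2.COLOR_RGB2HSV)
cv2.imwrite('pics/crop.png',cv2.resize(im[120:270,230:490,::-1],None,fx=3,fy=3,interpolation=cv2.INTER_CUBIC))
print(hsv[224,311],hsv[227,354],hsv[180,330],hsv[245,440],hsv[159,382],hsv[226,260])
H,S,V=[hsv[...,i].astype(int) for i in range(3)]
roi=np.zeros(H.shape,bool);roi[125:262,236:490]=1
for n,m,z in [('wood',(H<25)&(S>80)&(V>90),.012),('yellow',(H>15)&(H<35)&(S>150)&(V>120),.03),('white',(S<50)&(V>160),.013)]:
    print(n)
    for r in rect(f,m&roi,z,amin=15):print(r)
E
```

```text
[ 17 101 176] [ 18  99 167] [ 17  33 125] [ 22 151 221] [ 26  16 226] [ 25  25 227]
wood
(398.0, -358.6, 74.5, 64.7, -77.7, [447.0, 237.0])
(424.5, -140.1, 67.1, 13.5, 77.7, [354.0, 227.0])
(433.1, -36.9, 66.7, 13.5, -68.3, [312.0, 223.0])
yellow
(397.4, -351.8, 62.2, 57.2, -75.6, [445.0, 236.0])
white
(413.0, -257.3, 25.9, 25.8, -0.9, [403.0, 230.0])
(433.9, 84.5, 29.1, 24.0, 89.1, [260.0, 224.0])
(562.2, 68.0, 21.3, 15.5, -14.1, [267.0, 171.0])
(565.1, -365.8, 138.2, 100.9, 7.2, [447.0, 166.0])
(589.6, -212.0, 123.3, 119.0, -4.5, [380.0, 154.0])
(593.8, -37.0, 124.5, 74.6, 8.0, [310.0, 158.0])
```

View pics/crop.png

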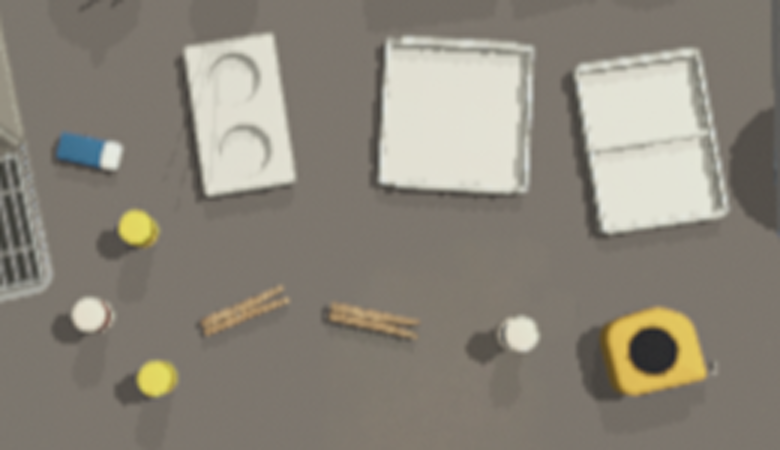

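The crop shows both pegs as V-shaped bars, the measure with its hook on the right, wells one behind the other in the stand, and the tray bays stacked along world x. Next I refine the spools at flange height and check how close the printer is.

Run:
```python
from h import *
print('tip',env.tip_extent)
f=cams.grab_frame('top');im=f['image'];hsv=cv2.cvtColor(im,cv2.COLOR_RGB2HSV)
H,S,V=[hsv[...,i].astype(int) for i in range(3)]
roi=np.zeros(H.shape,bool);roi[190:262,236:490]=1
for n,m in [('cream',(S<50)&(V>160)),('yel',(H>22)&(H<35)&(S>120)&(V>120))]:
    print(n,rect(f,m&roi,.04,amin=15))
# wells from crop pixels (on floor z .006-.016)
for p in [(233,80),(245,150)]: print('well',unproj(f,(230+p[0]/3,120+p[1]/3),.012).round(3))
for nm,cs in [('square',[(387,38),(533,47),(524,194),(380,188)]),('peg',[(577,66),(698,50),(727,214),(603,236)]),('stand',[(184,45),(273,35),(295,182),(207,196)])]:
    w=np.array([unproj(f,(230+a/3,120+b/3),.014)[:2] for a,b in cs]);print(nm,w.round(3).tolist(),w.mean(0).round(3))
for z in (0,.1,.2): print('printer top edge',z,unproj(f,(498,100),z).round(3),unproj(f,(498,200),z).round(3),'coffee',unproj(f,(235,165),z+.1).round(3),unproj(f,(170,185),z+.1).round(3))
g=cams.grab_frame('side')
for p in [(443,290),(443,232)]:
  for z in (0,.05,.1,.15): print('side',p,z,unproj(g,p,z).round(3))
```

```text
tip 0.008
cream [(412.7, -252.6, 25.2, 25.1, -0.9, [403.0, 230.0]), (433.0, 79.4, 28.2, 23.3, 89.1, [260.0, 224.0]), (496.0, -364.6, 96.0, 16.3, 88.9, [450.0, 192.0])]
yel [(381.2, 28.0, 28.0, 23.0, 89.2, [282.0, 246.0]), (399.7, -356.4, 56.2, 55.6, -77.6, [452.0, 233.0]), (499.2, 42.7, 26.1, 26.0, -0.3, [276.0, 196.0])]
well [ 0.621 -0.033  0.012]
well [ 0.563 -0.042  0.012]
square [[0.652, -0.158], [0.641, -0.275], [0.522, -0.264], [0.529, -0.15]] [ 0.586 -0.212]
peg [[0.625, -0.31], [0.636, -0.406], [0.503, -0.422], [0.487, -0.325]] [ 0.563 -0.366]
stand [[0.65, 0.007], [0.657, -0.066], [0.536, -0.082], [0.526, -0.011]] [ 0.592 -0.038]
printer top edge 0 [ 0.729 -0.501  0.   ] [ 0.482 -0.487  0.   ] coffee [0.563 0.124 0.1  ] [0.521 0.269 0.1  ]
printer top edge 0.1 [ 0.694 -0.458  0.1  ] [ 0.474 -0.445  0.1  ] coffee [0.543 0.098 0.2  ] [0.507 0.227 0.2  ]
printer top edge 0.2 [ 0.66  -0.416  0.2  ] [ 0.465 -0.404  0.2  ] coffee [0.524 0.073 0.3  ] [0.492 0.184 0.3  ]
side (443, 290) 0 [ 0.472 -0.478  0.   ]
side (443, 290) 0.05 [ 0.409 -0.528  0.05 ]
side (443, 290) 0.1 [ 0.345 -0.578  0.1  ]
side (443, 290) 0.15 [ 0.281 -0.628  0.15 ]
side (443, 232) 0 [ 0.651 -0.323 -0.   ]
side (443, 232) 0.05 [ 0.568 -0.39   0.05 ]
side (443, 232) 0.1 [ 0.484 -0.457  0.1  ]
side (443, 232) 0.15 [ 0.401 -0.524  0.15 ]
```

servo_tool(steps=[[2.9,-5.2,0,0,0,5,5],[5.8,-10.4,0,0,0,10,5],[8.7,-15.6,-1,0,0,15,5],[11.6,-20.8,-2,0,0,20,5],[14.5,-26,-3,0,0,20,5]], newtons=30)

```text
time_s: 1.78
tool_pos: [0.3372, 0.2539, 0.2093]
eef_rot: [0.0, 0.003, 1.0, 0.0]
force: [0.2, 0.5, -0.1]
width: 0.0506
grasp_force: 0.0
```

servo_tool(steps=[[2.4,-4.3,-1,0,0,0,5],[4.8,-8.7,-2,0,0,0,5],[7.2,-13,-3,0,0,0,5],[9.7,-17.4,-5,0,0,0,5],[9.7,-17.4,-5,0,0,0,5]])

```text
time_s: 2.4
tool_pos: [0.434, 0.0792, 0.1581]
eef_rot: [-0.001, 0.005, 1.0, -0.0]
force: [-0.8, 0.7, 0.3]
width: 0.0501
grasp_force: 0.0
```

Run:
```python
from h import *
s=env.observe();print(s['time_s'],s['tool_pos'].round(4),s['eef_rot'].round(3),s['width'])
f=cams.grab_frame('wrist');cv2.imwrite('pics/w1.png',f['image'][:,:,::-1])
print(f['tool_from_camera'].round(3).tolist())
for t in ['spool_red']:
    for d in nets.look_for('wrist',t):print(t,np.round(d['at'],3),d['score'])
```

```text
2.4 [0.434  0.0792 0.1581] [-0.001  0.005  1.    -0.   ] 0.05006288425856287
[[-0.001, -0.952, -0.305, 0.078], [1.0, -0.001, -0.0, -0.0], [-0.0, -0.305, 0.952, -0.133], [0.0, 0.0, 0.0, 1.0]]
spool_red [0.383 0.035 0.044] 0.98
spool_red [0.495 0.05  0.04 ] 0.92
spool_red [0.43  0.088 0.043] 0.88
```

View pics/w1.png

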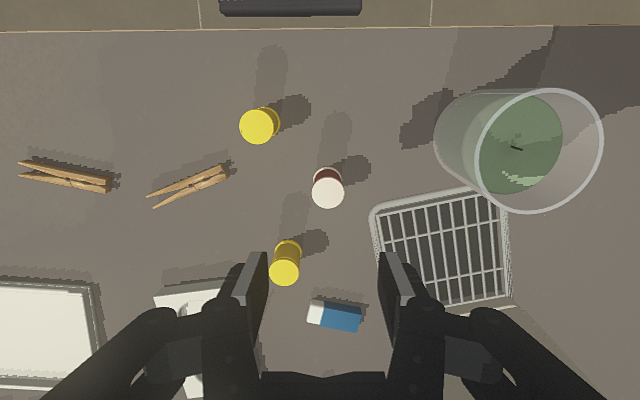

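The wrist view shows the red spool (cream top, red thread) at (328,187). The yellow look-alikes are at (259,126) and (285,270), and the pegs at (65,176) and (190,186).

Run:
```python
from h import *
s=env.observe();f=cams.grab_frame('wrist');hsv=cv2.cvtColor(f['image'],cv2.COLOR_RGB2HSV)
H,S,V=[hsv[...,i].astype(int) for i in range(3)]
roi=np.zeros(H.shape,bool);roi[150:225,300:360]=1
print('red',rect(f,(S<50)&(V>160)&roi,.04,s))
roi[:]=0;roi[130:225,5:245]=1
print('wood',rect(f,(H<25)&(S>80)&(V>70)&roi,.010,s))
```

```text
red [(431.6, 82.9, 24.5, 24.0, 89.5, [325.0, 193.0])]
wood [(432.6, -35.8, 74.5, 13.7, -68.1, [182.0, 187.0]), (422.8, -137.5, 76.2, 16.9, 77.2, [58.0, 174.0])]
```

servo_tool(steps=[[-0.2,0.4,-5,0,0,0,5],[-0.2,0.4,-10,0,0,0,5],[-0.2,0.4,-13.3,0,0,0,5],[-0.2,0.4,-13.3,0,0,0,5],[-0.2,0.4,-13.3,0,0,0,2]])

```text
time_s: 3.18
tool_pos: [0.4323, 0.0862, 0.0278]
eef_rot: [0.001, 0.003, 1.0, 0.0]
force: [-0.7, -0.7, -0.3]
width: 0.0329
grasp_force: 0.0
```

servo_tool(steps=[[0,0,0,0,0,0,1.5],[0,0,0,0,0,0,1.5],[0,0,0,0,0,0,1.5],[0,0,3,0,0,0,1.5],[0,0,7,0,0,0,1.5]])

```text
time_s: 3.8
tool_pos: [0.4312, 0.0855, 0.0973]
eef_rot: [-0.0, 0.003, 1.0, -0.0]
force: [0.2, -0.3, -0.5]
width: 0.021
grasp_force: 29.3
```

Run:
```python
from h import *
s=env.observe();print(s['tool_pos'].round(4),s['width'],s['force'])
f=cams.grab_frame('wrist');g=cams.grab_frame('side')
p=g['world_to_cam']@np.append(s['tool_pos'],1);uv=(g['K']@p[:3])[:2]/p[2];u,v=uv.astype(int);print(uv)
a=cv2.resize(g['image'][v-50:v+50,u-50:u+50,::-1],(400,400),interpolation=cv2.INTER_CUBIC)
b=f['image'][200:400,220:420,::-1]
cv2.imwrite('pics/g1.png',np.hstack([a,cv2.resize(b,(400,400))]))
```

```text
[0.4312 0.0855 0.0973] 0.021011172781453143 [ 0.19871303 -0.32601816 -0.47794641]
[261.16806766 164.16794987]
```

View pics/g1.png

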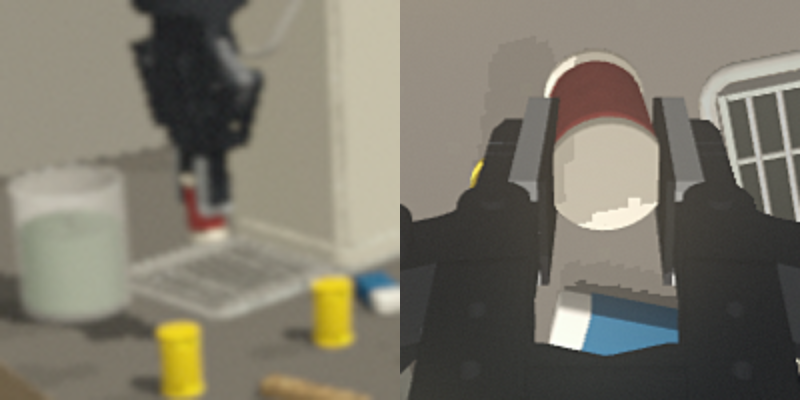

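The side crop shows the red spool upright and held by its upper flange. The wrist crop shows the flange between the pads at about (605,175). I'll carry it over the far well.

servo_tool(steps=[[4.5,-2.7,1,0,0,0,1.5],[9,-5.5,1,0,0,0,1.5],[14,-8.6,1,0,0,0,1.5],[19,-11.7,0,0,0,0,1.5],[19,-11.7,-2,0,0,0,1.5]])

```text
time_s: 4.53
tool_pos: [0.6238, -0.0336, 0.0756]
eef_rot: [0.001, 0.005, 1.0, -0.0]
force: [-1.1, 1.0, -1.0]
width: 0.0207
grasp_force: 29.4
```

Run:
```python
from h import *
s=env.observe();print(s['time_s'],s['tool_pos'].round(4),s['width'],s['eef_rot'].round(3))
f=cams.grab_frame('wrist')
cv2.imwrite('pics/w2.png',f['image'][:,:,::-1])
s=env.observe();print(s['time_s'],s['tool_pos'].round(4))
```

```text
4.525 [ 0.6238 -0.0336  0.0756] 0.02072517831106479 [ 0.001  0.005  1.    -0.   ]
4.575 [ 0.6208 -0.0322  0.0721]
```

View pics/w2.png

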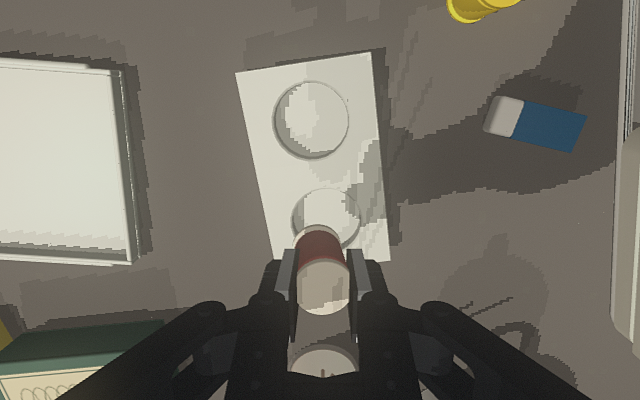

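The picture shows the near well rim centred at (311,120) and the far rim at about (326,222), partly hidden, with the spool hanging over it. I'll measure the wells and the spool base.

Run:
```python
from h import *
s=env.observe();print(s['tool_pos'].round(4));f=cams.grab_frame('wrist');s=env.observe();print(s['tool_pos'].round(4))
for n,p,z in [('near well',(311,120),.016),('far left',(292,220),.016),('far right',(361,220),.016),('far top',(326,188),.016),('near top',(311,81),.016),('near bot',(311,159),.016),('cornerNL',(236,73),.016),('cornerNR',(385,48),.016),('spool top',(324,290),.0835),]:
    print(n,(unproj(f,p,z,s)*1000).round(1))
print('square tray',[ (unproj(f,p,.013,s)*1000).round(1).tolist() for p in [(124,70),(133,264)]])
```

```text
[ 0.6208 -0.0322  0.0721]
[ 0.62   -0.0314  0.0733]
near well [557.8 -37.5  16. ]
far left [615.6 -49.8  16. ]
far right [616.  -9.  16.]
far top [596.1 -29.6  16. ]
near top [537.8 -37.1  16. ]
near bot [579.2 -37.9  16. ]
cornerNL [533.5 -76.1  16. ]
cornerNR [522.2   1.   16. ]
spool top [620.7 -31.2  83.5]
square tray [[531.4, -135.8, 13.0], [645.3, -150.9, 13.0]]
```

servo_tool(steps=[[-0.1,0,-2,0,0,0,1.5],[-0.1,0,-4,0,0,0,1.5],[-0.1,0,-4.1,0,0,0,1.5],[-0.1,0,-4.1,0,0,0,1.5],[-0.1,0,-4.1,0,0,0,1.5]])

```text
time_s: 5.25
tool_pos: [0.6207, -0.0314, 0.0356]
eef_rot: [0.0, 0.003, 1.0, -0.0]
force: [0.3, -0.1, 0.6]
width: 0.0213
grasp_force: 29.3
```

servo_tool(steps=[[0,0,0,0,0,0,4.5],[0,0,0,0,0,0,4.5],[0,0,0,0,0,0,4.5],[0,0,5,0,0,0,4.5],[0,0,10,0,0,0,4.5]])

```text
time_s: 5.88
tool_pos: [0.6203, -0.0314, 0.1363]
eef_rot: [-0.001, 0.003, 1.0, 0.0]
force: [0.7, -0.5, -0.1]
width: 0.0444
grasp_force: 0.0
```

servo_tool(steps=[[-4.2,-4.4,0,0,0,-8,5],[-8.4,-8.8,0,0,0,-16,5],[-12.6,-13.2,0,0,0,-24,5],[-16.8,-17.6,0,0,0,-30,5],[-20.8,-21.9,0,0,0,-30,5]])

```text
time_s: 6.5
tool_pos: [0.4111, -0.2516, 0.1356]
eef_rot: [0.0, 0.263, 0.965, -0.0]
force: [0.4, -0.8, 0.1]
width: 0.0498
grasp_force: 0.0
```

Run:
```python
from h import *
t=cams.grab_frame('top')
f=cams.grab_frame('wrist');s=env.observe();print(s['time_s'],s['tool_pos'].round(4),s['eef_rot'].round(3))
for d in nets.look_for('wrist','spool_blue'):print('blue',np.round(d['at'],3),d['score'])
for d in nets.look_for('wrist','measure'):print('meas',np.round(d['at'],3),d['score'])
hsv=cv2.cvtColor(f['image'],cv2.COLOR_RGB2HSV)
H,S,V=[hsv[...,i].astype(int) for i in range(3)]
m=(S<50)&(V>160);m[340:]=0
print('cream',rect(f,m,.04,s,amin=200))
a=t['image'][120:220,290:390,::-1]
cv2.imwrite('pics/w3.png',np.hstack([cv2.resize(a,(300,300),interpolation=cv2.INTER_CUBIC),cv2.resize(f['image'][:,:,::-1],(480,300))]))
```

```text
6.6 [ 0.4097 -0.2534  0.1355] [-0.     0.264  0.964 -0.   ]
blue [ 0.41 -0.25  0.04] 0.89
meas [ 0.39  -0.348  0.031] 0.88
cream [(484.5, -324.0, 56.1, 25.4, 59.3, [295.0, 332.0]), (552.4, -190.1, 83.1, 66.9, -4.6, [502.0, 298.0]), (560.4, -85.5, 92.8, 37.2, -7.2, [624.0, 247.0]), (409.2, -247.8, 33.0, 24.7, -30.7, [329.0, 201.0]), (275.8, -375.1, 158.6, 74.0, -46.7, [36.0, 111.0])]
```

View pics/w3.png

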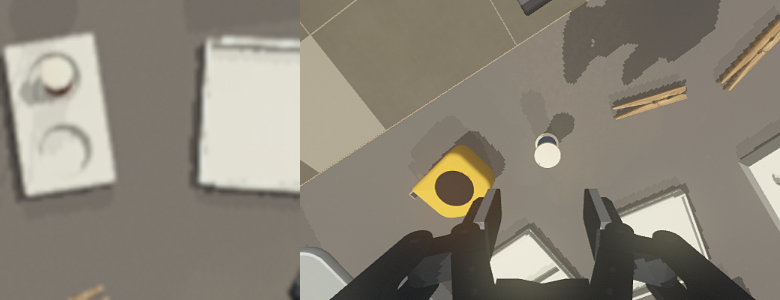

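The top crop shows the red spool upright in the far well. The wrist view shows the blue spool with its cream top at (547,155) in the composite, and the measure to its left.

servo_tool(steps=[[0.2,0.2,-5,0,0,0,5],[0.2,0.2,-9,0,0,0,5],[0.2,0.2,-11,0,0,0,5],[0.2,0.2,-11,0,0,0,5],[0.2,0.2,-11,0,0,0,1.5]])

```text
time_s: 7.32
tool_pos: [0.4155, -0.2482, 0.0261]
eef_rot: [0.001, 0.262, 0.965, -0.0]
force: [0.1, -0.1, 0.0]
width: 0.0331
grasp_force: 0.0
```

servo_tool(steps=[[0,0,0,0,0,0,1.5],[0,0,0,0,0,0,1.5],[0,0,0,0,0,0,1.5],[0,0,3,0,0,0,1.5],[0,0,7,0,0,0,1.5]])

```text
time_s: 7.95
tool_pos: [0.4141, -0.2482, 0.0957]
eef_rot: [-0.001, 0.262, 0.965, 0.0]
force: [-0.1, 0.1, -0.2]
width: 0.0213
grasp_force: 29.3
```

servo_tool(steps=[[2.9,4.2,0.5,0,0,0,1.5],[5.8,8.4,0.5,0,0,0,1.5],[8.7,12.6,0.5,0,0,0,1.5],[11.6,16.8,0.5,0,0,0,1.5],[14.6,20.9,0,0,0,0,1.5]])

```text
time_s: 8.57
tool_pos: [0.5615, -0.038, 0.0958]
eef_rot: [0.001, 0.262, 0.965, 0.0]
force: [0.6, -0.8, -0.6]
width: 0.021
grasp_force: 29.3
```

Run:
```python
from h import *
env.observe();f=cams.grab_frame('wrist');s=env.observe();print(s['time_s'],s['tool_pos'].round(4),s['width'])
cv2.imwrite('pics/w4.png',f['image'][:,:,::-1])
```

```text
8.625 [ 0.5636 -0.0339  0.0951] 0.020806026868776046
```

View pics/w4.png

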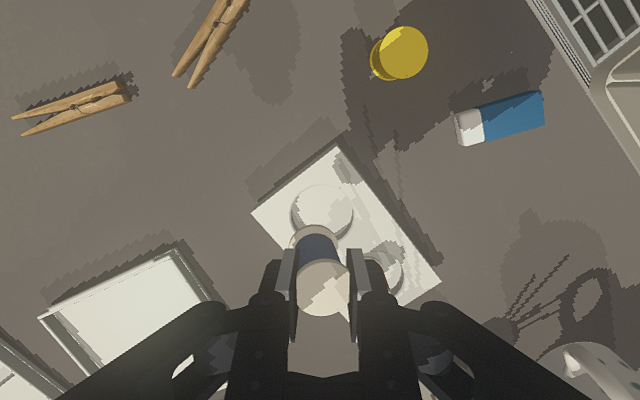

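The near well rim is centred at about (322,216), and the blue spool's top is at about (323,290).

Run:
```python
from h import *
f=cams.grab_frame('wrist');s=env.observe();print(s['time_s'],s['tool_pos'].round(4))
for n,p,z in [('well',(322,216),.016),('L',(291,214),.016),('R',(354,214),.016),('T',(322,185),.016),('spool top',(323,289),.108)]:
    print(n,(unproj(f,p,z,s)*1000).round(1))
```

```text
8.675 [ 0.5621 -0.0361  0.095 ]
well [563.2 -37.4  16. ]
L [551.8 -54.3  16. ]
R [572.6 -18.6  16. ]
T [545.  -26.8  16. ]
spool top [560.7 -35.4 108. ]
```

servo_tool(steps=[[0.2,-0.2,-3,0,0,0,1.5],[0.2,-0.2,-5.5,0,0,0,1.5],[0.2,-0.2,-6.3,0,0,0,1.5],[0.2,-0.2,-6.3,0,0,0,1.5],[0.2,-0.2,-6.3,0,0,0,1.5]])

```text
time_s: 9.3
tool_pos: [0.5627, -0.0417, 0.033]
eef_rot: [0.0, 0.262, 0.965, 0.0]
force: [1.2, -0.2, -0.1]
width: 0.0214
grasp_force: 29.5
```

servo_tool(steps=[[0,0,0,0,0,0,4],[0,0,0,0,0,0,4],[0,0,0,0,0,0,4],[0,0,5,0,0,0,4],[0,0,10,0,0,0,4]])

```text
time_s: 9.93
tool_pos: [0.5623, -0.0414, 0.1333]
eef_rot: [-0.001, 0.262, 0.965, -0.0]
force: [0.1, -0.5, 0.5]
width: 0.04
grasp_force: 0.0
```

servo_tool(steps=[[-4,0.1,0,0,0,-10,3.5],[-8,0.2,0,0,0,-20,3.5],[-13,0.4,0,0,0,-30,3.5],[-13,0.4,-2,0,0,-38,3.5],[-13,0.4,-4,0,0,-38,3.5]])

```text
time_s: 10.55
tool_pos: [0.4325, -0.0375, 0.0924]
eef_rot: [0.001, 0.563, 0.827, 0.0]
force: [0.4, 0.1, 0.4]
width: 0.0347
grasp_force: 0.0
```

```bash
cat > pegs.py <<'E'
from h import *
f=cams.grab_frame('wrist');s=env.observe();q=s['eef_rot']
print(s['time_s'],s['tool_pos'].round(4),'closing dir',round(90-2*np.degrees(np.arctan2(q[1],q[2])),1))
hsv=cv2.cvtColor(f['image'],cv2.COLOR_RGB2HSV)
H,S,V=[hsv[...,i].astype(int) for i in range(3)]
m=((H<25)&(S>80)&(V>60)).astype(np.uint8);m[345:]=0
m=cv2.morphologyEx(m,cv2.MORPH_CLOSE,np.ones((9,9)))
for r in rect(f,m,.011,s,amin=400):print(r)
E
python3 pegs.py
python3 - <<'E'
from h import *
t=cams.grab_frame('top');f=cams.grab_frame('wrist')
a=t['image'][120:220,290:390,::-1]
cv2.imwrite('pics/w5.png',np.hstack([cv2.resize(a,(300,300),interpolation=cv2.INTER_CUBIC),cv2.resize(f['image'][:,:,::-1],(480,300))]))
E
```

```text
10.6 [ 0.4315 -0.0373  0.0899] closing dir 21.6
(625.0, -36.9, 41.9, 26.3, -19.3, [576.0, 307.0])
(431.5, -35.2, 71.4, 12.8, -68.0, [324.0, 212.0])
(494.8, 46.2, 28.4, 28.1, 4.3, [472.0, 129.0])
(377.1, 31.1, 28.7, 28.5, -25.3, [279.0, 79.0])
```

View pics/w5.png

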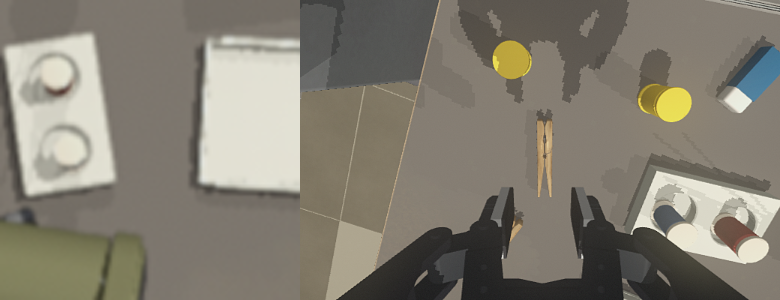

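Both spools stand upright in their wells. The first peg lies along the jaw centre line at (545,155) in the composite.

servo_tool(steps=[[0,0.2,-4,0,0,0,3.5],[0,0.2,-7,0,0,0,3.5],[0,0.2,-8.1,0,0,0,3.5],[0,0.2,-8.1,0,0,0,3.5],[0,0.2,-8.1,0,0,0,0.5]])

```text
time_s: 11.32
tool_pos: [0.4333, -0.0356, 0.0124]
eef_rot: [0.001, 0.562, 0.827, 0.0]
force: [0.3, -0.2, -0.2]
width: 0.0179
grasp_force: 0.0
```

servo_tool(steps=[[0,0,0,0,0,0,0.5],[0,0,0,0,0,0,0.5],[0,0,0,0,0,0,0.5],[0,0,3,0,0,0,0.5],[0,0,7,0,0,0,0.5]])

```text
time_s: 11.95
tool_pos: [0.4324, -0.0354, 0.0826]
eef_rot: [-0.0, 0.562, 0.827, -0.0]
force: [0.5, -0.7, 0.0]
width: 0.0137
grasp_force: 31.1
```

servo_tool(steps=[[2.6,-5.2,1,0,0,-5,0.5],[5.2,-10.4,2,0,0,-10,0.5],[7.8,-15.6,2,0,0,-14.5,0.5],[10.4,-20.8,2,0,0,-14.5,0.5],[13,-26,2,0,0,-14.5,0.5]])

```text
time_s: 12.58
tool_pos: [0.5634, -0.2974, 0.1026]
eef_rot: [0.001, 0.662, 0.75, 0.0]
force: [0.6, 1.0, -0.1]
width: 0.0137
grasp_force: 31.1
```

servo_tool(steps=[[1.7,-3.3,0,0,0,0,0.5],[3.4,-6.6,0,0,0,0,0.5],[3.4,-6.6,0,0,0,0,0.5],[3.4,-6.6,0,0,0,0,0.5],[3.4,-6.6,0,0,0,0,0.5]])

```text
time_s: 13.2
tool_pos: [0.5966, -0.3606, 0.1019]
eef_rot: [0.0, 0.662, 0.75, 0.0]
force: [0.7, 0.2, 0.8]
width: 0.0138
grasp_force: 31.1
```

Run:
```python
from h import *
f=cams.grab_frame('wrist');s=env.observe();q=s['eef_rot']
print(s['time_s'],s['tool_pos'].round(4),s['width'],'closing dir',round(90-2*np.degrees(np.arctan2(q[1],q[2])),1))
cv2.imwrite('pics/w6.png',f['image'][:,:,::-1])
```

```text
13.25 [ 0.5966 -0.3607  0.1019] 0.013922209100382794 closing dir 7.2
```

View pics/w6.png

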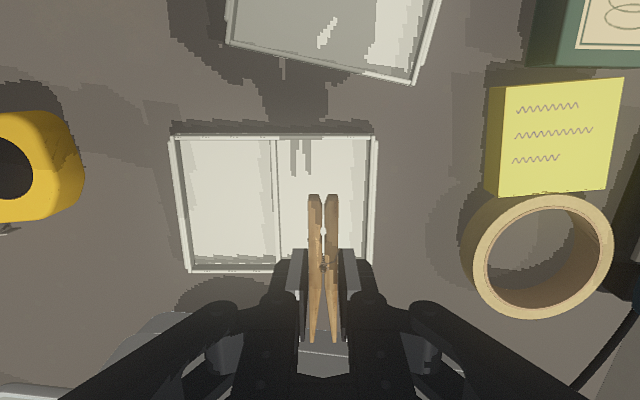

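The tray's outer corners are at (169,137), (377,133) and (189,272), with the divider at column 277. The peg hangs over the right-hand (far) bay.

Run:
```python
from h import *
f=cams.grab_frame('wrist');s=env.observe();print(s['tool_pos'].round(4))
P=lambda p,z=.013:(unproj(f,p,z,s)*1000)[:2]
a,b,c,d=[P(p) for p in [(169,137),(377,133),(189,272),(372,270)]]
print(a.round(1),b.round(1),c.round(1),d.round(1),'centre',((a+b+c+d)/4).round(1),'len',np.linalg.norm(b-a).round(1),np.linalg.norm(c-a).round(1),'yaw',np.degrees(np.arctan2(*(b-a)[::-1])).round(1))
print('divider',P((276,138)).round(1),P((281,268)).round(1))
for z in (.105,.1):print('peg',P((323,195),z).round(1),P((325,340),z).round(1))
```

```text
[ 0.5966 -0.3608  0.1018]
[ 493.1 -324.7] [ 624.8 -305.8] [ 506.4 -421.1] [ 638.  -403.1] centre [ 565.6 -363.7] len 133.0 97.3 yaw 8.2
divider [ 561.1 -316.9] [ 572.4 -409.6]
peg [ 592.1 -323.1] [ 601.6 -391.7]
peg [ 592.3 -324.7] [ 602.1 -395.9]
```

servo_tool(steps=[[0.1,0,-4,0,0,0,0.5],[0.1,0,-7,0,0,0,0.5],[0.1,0,-8.6,0,0,0,0.5],[0.1,0,-8.6,0,0,0,0.5],[0.1,0,-8.6,0,0,0,0.5]])

```text
time_s: 13.92
tool_pos: [0.5979, -0.3616, 0.0163]
eef_rot: [0.001, 0.662, 0.75, 0.0]
force: [-0.6, 0.7, 0.5]
width: 0.0136
grasp_force: 35.1
```

servo_tool(steps=[[0,0,0,0,0,0,2.4],[0,0,0,0,0,0,2.4],[0,0,0,0,0,0,2.4],[0,0,4,0,0,0,2.4],[0,0,9,0,0,0,2.4]])

```text
time_s: 14.55
tool_pos: [0.5971, -0.3611, 0.1053]
eef_rot: [-0.001, 0.662, 0.75, -0.0]
force: [0.6, -0.4, 0.9]
width: 0.0241
grasp_force: 0.0
```

servo_tool(steps=[[-3.5,4.4,0,0,0,-5,3.5],[-7,8.9,0,0,0,-10,3.5],[-10.5,13.3,0,0,0,-15,3.5],[-14,17.8,0,0,0,-20,3.5],[-17.4,22.2,-1,0,0,-20,3.5]])

```text
time_s: 15.18
tool_pos: [0.4227, -0.1383, 0.0958]
eef_rot: [0.001, 0.782, 0.623, 0.0]
force: [0.8, -0.8, -0.2]
width: 0.035
grasp_force: 0.0
```

```bash
python3 pegs.py
```

```text
15.225 [ 0.4176 -0.134   0.0931] closing dir -12.8
(419.3, -134.0, 71.2, 13.1, 76.7, [326.0, 213.0])
```

```bash
python3 pegs.py;python3 pegs.py
```

```text
15.275 [ 0.4202 -0.1362  0.0943] closing dir -12.8
(427.7, -142.1, 72.9, 13.2, 77.3, [335.0, 219.0])
15.325 [ 0.4225 -0.1381  0.0953] closing dir -12.8
(427.3, -141.6, 72.9, 13.3, 77.0, [330.0, 216.0])
```

```bash
sed -i "s/^f=cams.grab_frame('wrist');s=env.observe();/s=env.observe();f=cams.grab_frame('wrist');/" pegs.py; python3 pegs.py;python3 pegs.py
```

```text
15.325 [ 0.4225 -0.1381  0.0953] closing dir -12.8
(424.8, -139.6, 72.7, 12.8, 76.8, [326.0, 214.0])
15.375 [ 0.4238 -0.1392  0.0958] closing dir -12.8
(424.9, -139.5, 72.0, 13.2, 77.4, [324.0, 212.0])
```

servo_tool(steps=[[0.1,0,-4,0,0,0,3.5],[0.1,0,-7,0,0,0,3.5],[0.1,0,-8.4,0,0,0,3.5],[0.1,0,-8.4,0,0,0,3.5],[0.1,0,-8.4,0,0,0,0.5]])

```text
time_s: 16.05
tool_pos: [0.4253, -0.1399, 0.0122]
eef_rot: [0.001, 0.782, 0.623, 0.0]
force: [-0.3, -0.3, 0.5]
width: 0.0181
grasp_force: 0.0
```

servo_tool(steps=[[0,0,0,0,0,0,0.5],[0,0,0,0,0,0,0.5],[0,0,0,0,0,0,0.5],[0,0,3,0,0,0,0.5],[0,0,7,0,0,0,0.5]])

```text
time_s: 16.68
tool_pos: [0.4242, -0.1393, 0.0821]
eef_rot: [-0.001, 0.782, 0.623, -0.0]
force: [0.7, -0.2, 0.0]
width: 0.0135
grasp_force: 31.5
```

servo_tool(steps=[[2.2,-4.6,1,0,0,5,0.5],[4.4,-9.2,2,0,0,10,0.5],[6.6,-13.8,2,0,0,15,0.5],[8.8,-18.4,2,0,0,20,0.5],[10.8,-22.9,1,0,0,20,0.5]])

```text
time_s: 17.3
tool_pos: [0.5335, -0.3703, 0.0925]
eef_rot: [0.001, 0.661, 0.75, 0.0]
force: [1.1, -0.5, -0.0]
width: 0.0139
grasp_force: 31.5
```

servo_tool(steps=[[0,0,0,0,0,0,0.5],[0,0,0,0,0,0,0.5],[0,0,0,0,0,0,0.5],[0,0,0,0,0,0,0.5],[0,0,0,0,0,0,0.5]])

```text
time_s: 17.92
tool_pos: [0.5327, -0.3682, 0.0917]
eef_rot: [0.0, 0.662, 0.75, 0.0]
force: [0.1, 0.5, 0.0]
width: 0.0137
grasp_force: 31.5
```

Run:
```python
from h import *
s=env.observe();f=cams.grab_frame('wrist')
print(s['time_s'],s['tool_pos'].round(4),s['width'])
cv2.imwrite('pics/w7.png',f['image'][:,:,::-1])
```

```text
17.925 [ 0.5327 -0.3682  0.0917] 0.013658238021114663
```

View pics/w7.png

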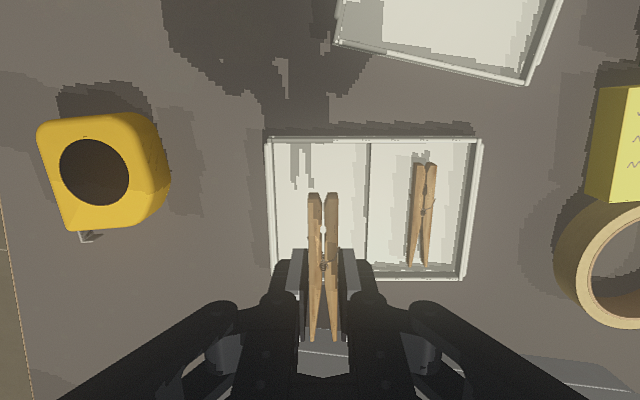

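The first peg lies flat in the far bay at (422,215). The second hangs over the near bay at (323,260), lined up.

servo_tool(steps=[[0,0,-4,0,0,0,0.5],[0,0,-6.5,0,0,0,0.5],[0,0,-7.6,0,0,0,0.5],[0,0,-7.6,0,0,0,0.5],[0,0,-7.6,0,0,0,0.5]])

```text
time_s: 18.6
tool_pos: [0.533, -0.3687, 0.0162]
eef_rot: [0.001, 0.662, 0.75, 0.0]
force: [-0.7, -0.3, 0.5]
width: 0.0138
grasp_force: 34.5
```

servo_tool(steps=[[0,0,0,0,0,0,2.4],[0,0,0,0,0,0,2.4],[0,0,0,0,0,0,2.4],[0,0,4,0,0,0,2.4],[0,0,9,0,0,0,2.4]])

```text
time_s: 19.23
tool_pos: [0.5321, -0.3681, 0.1055]
eef_rot: [-0.001, 0.662, 0.75, -0.0]
force: [-0.6, 0.0, 0.5]
width: 0.0241
grasp_force: 0.0
```

servo_tool(steps=[[-3.5,0.4,2,0,0,5,8.5],[-7,0.8,4,0,0,5,8.5],[-10.5,1.2,5,0,0,5,8.5],[-13.6,1.7,5,0,0,5,8.5],[-13.6,1.7,5,0,0,5,8.5]])

```text
time_s: 19.85
tool_pos: [0.3954, -0.3515, 0.1558]
eef_rot: [0.0, 0.629, 0.777, -0.0]
force: [-0.6, -0.2, 0.7]
width: 0.0851
grasp_force: 0.0
```

servo_tool(steps=[[0,0,0,0,0,0,8.5],[0,0,0,0,0,0,8.5],[0,0,0,0,0,0,8.5],[0,0,0,0,0,0,8.5],[0,0,0,0,0,0,8.5]])

```text
time_s: 20.48
tool_pos: [0.3967, -0.3514, 0.1552]
eef_rot: [-0.0, 0.628, 0.778, 0.0]
force: [-0.5, 0.6, -0.2]
width: 0.085
grasp_force: 0.0
```

Run:
```python
from h import *
s=env.observe();f=cams.grab_frame('wrist');q=s['eef_rot']
print(s['time_s'],s['tool_pos'].round(4),s['width'],'closing dir',round(90-2*np.degrees(np.arctan2(q[1],q[2])),1))
hsv=cv2.cvtColor(f['image'],cv2.COLOR_RGB2HSV)
H,S,V=[hsv[...,i].astype(int) for i in range(3)]
m=(H>15)&(H<35)&(S>120)&(V>80)
print('all',rect(f,m,.03,s,amin=2000))
print(nets.look_for('wrist','measure')[:1])
cv2.imwrite('pics/w8.png',f['image'][:,:,::-1])
```

```text
20.475 [ 0.3967 -0.3514  0.1552] 0.08504970152816088 closing dir 12.1
all [(396.8, -352.5, 70.4, 59.5, -77.9, [320.0, 193.0])]
[{'at': [0.395, -0.3516, 0.0314], 'score': 0.95}]
```

View pics/w8.png

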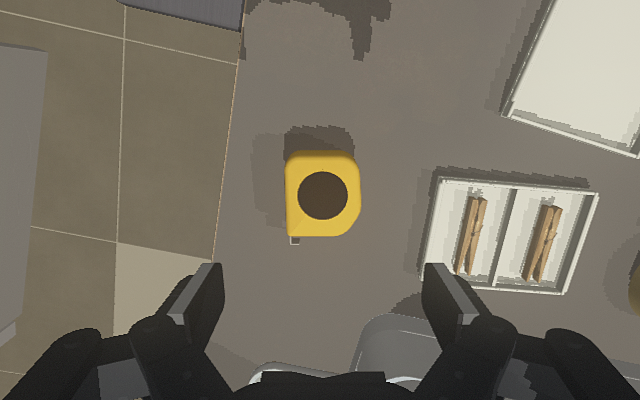

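Both pegs lie flat, one in each bay. The measure is at (322,195), in line with the open jaws.

servo_tool(steps=[[0,-0.1,-5,0,0,0,8.5],[0,-0.1,-10,0,0,0,8.5],[0,-0.1,-14.2,0,0,0,8.5],[0,-0.1,-14.2,0,0,0,8.5],[0,-0.1,-14.2,0,0,0,8.5]], newtons=40)

```text
time_s: 21.2
tool_pos: [0.3972, -0.3531, 0.0149]
eef_rot: [0.001, 0.629, 0.778, -0.0]
force: [-0.2, 0.0, 0.8]
width: 0.085
grasp_force: 0.0
```

servo_tool(steps=[[0,0,0,0,0,0,5],[0,0,0,0,0,0,5],[0,0,0,0,0,0,5],[0,0,0,0,0,0,5],[0,0,2,0,0,0,5]])

```text
time_s: 21.82
tool_pos: [0.3963, -0.3522, 0.0335]
eef_rot: [-0.001, 0.629, 0.778, 0.0]
force: [-0.7, -1.8, -1.8]
width: 0.0585
grasp_force: 44.9
```

servo_tool(steps=[[0,0,4,0,0,0,5],[3,2,8,0,0,-4,5],[7.5,5.5,8,0,0,-8,5],[12,9,8,0,0,-12,5],[16,12,8,0,0,-16,5]])

```text
time_s: 22.45
tool_pos: [0.5581, -0.231, 0.1143]
eef_rot: [0.001, 0.731, 0.682, 0.0]
force: [-0.4, -1.1, -0.7]
width: 0.0581
grasp_force: 45.0
```

servo_tool(steps=[[1.5,1.1,0,0,0,0,5],[3,2.1,0,0,0,0,5],[3,2.1,0,0,0,0,5],[3,2.1,0,0,0,0,5],[3,2.1,0,0,0,0,5]])

```text
time_s: 23.08
tool_pos: [0.586, -0.2122, 0.1134]
eef_rot: [-0.0, 0.731, 0.682, -0.0]
force: [0.5, -1.2, -2.0]
width: 0.0584
grasp_force: 45.0
```

Run:
```python
from h import *
s=env.observe();f=cams.grab_frame('wrist');q=s['eef_rot']
print(s['time_s'],s['tool_pos'].round(4),s['width'],s['force'].round(1),'closing dir',round(90-2*np.degrees(np.arctan2(q[1],q[2])),1))
cv2.imwrite('pics/w9.png',f['image'][:,:,::-1])
```

```text
23.075 [ 0.586  -0.2122  0.1134] 0.05839951376536778 [ 0.5 -1.2 -2. ] closing dir -3.9
```

View pics/w9.png

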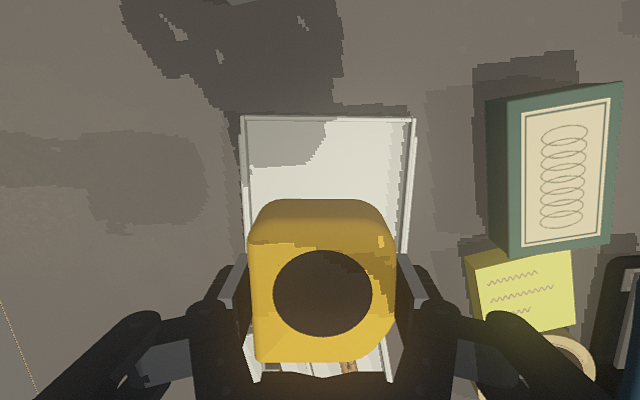

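The measure is held flat over the square tray. The tray's visible corners are at (240,116) and (415,119).

Run:
```python
from h import *
s=env.observe();f=cams.grab_frame('wrist');print(s['tool_pos'].round(4))
a,b=[(unproj(f,p,.013,s)*1000)[:2] for p in [(240,116),(415,119)]]
d=(b-a)/np.linalg.norm(b-a);n=np.array([d[1],-d[0]])
print(a.round(1),b.round(1),np.linalg.norm(b-a),'yaw',np.degrees(np.arctan2(d[1],d[0])),'centre',((a+b)/2+59*n).round(1))
```

```text
[ 0.5861 -0.2121  0.1134]
[ 535.9 -147.5] [ 651.4 -157.5] 115.90372000681484 yaw -4.972277417714393 centre [ 588.6 -211.3]
```

servo_tool(steps=[[0.2,0,-4,0,0,0,5],[0.2,0,-8,0,0,0,5],[0.2,0,-9.6,0,0,0,5],[0.2,0,-9.6,0,0,0,5],[0.2,0,-9.6,0,0,0,5]])

```text
time_s: 23.8
tool_pos: [0.5889, -0.2118, 0.0181]
eef_rot: [0.001, 0.731, 0.683, 0.0]
force: [-0.3, 0.5, -1.8]
width: 0.0582
grasp_force: 49.6
```

servo_tool(steps=[[0,0,0,0,0,0,7.4],[0,0,0,0,0,0,7.4],[0,0,0,0,0,0,7.4],[0,0,5,0,0,0,7.4],[0,0,10,0,0,0,7.4]])

```text
time_s: 24.42
tool_pos: [0.5883, -0.2114, 0.1183]
eef_rot: [-0.0, 0.731, 0.683, -0.0]
force: [0.2, 0.0, 0.2]
width: 0.0741
grasp_force: 0.0
```

servo_tool(steps=[[-4,0,3,0,0,0,7.4],[-9,0,8,0,0,0,7.4],[-14,0,12,0,0,0,7.4],[-19,0,12,0,0,0,7.4],[-22,0,12,0,0,0,7.4]])

```text
time_s: 25.05
tool_pos: [0.3668, -0.2113, 0.2382]
eef_rot: [0.001, 0.731, 0.683, 0.0]
force: [0.6, -0.2, 1.2]
width: 0.074
grasp_force: 0.0
```

Run:
```python
from h import *
f=cams.grab_frame('top');g=cams.grab_frame('side')
a=f['image'][115:265,220:490,::-1];b=g['image'][130:290,200:470,::-1]
r=lambda x:cv2.resize(x,None,fx=1.9,fy=1.9,interpolation=cv2.INTER_CUBIC)
cv2.imwrite('pics/end.png',np.vstack([r(a),r(b)]))
print(env.observe()['time_s'])
for t in ['rubber','candle','measure']:print(t,nets.look_for('top',t)[:1])
```

```text
25.15
rubber [{'at': [0.5601, 0.0853, 0.0112], 'score': 0.68}]
candle [{'at': [0.3926, 0.2077, 0.0601], 'score': 0.94}]
measure [{'at': [0.5801, -0.2074, 0.0322], 'score': 0.68}]
```

View pics/end.png

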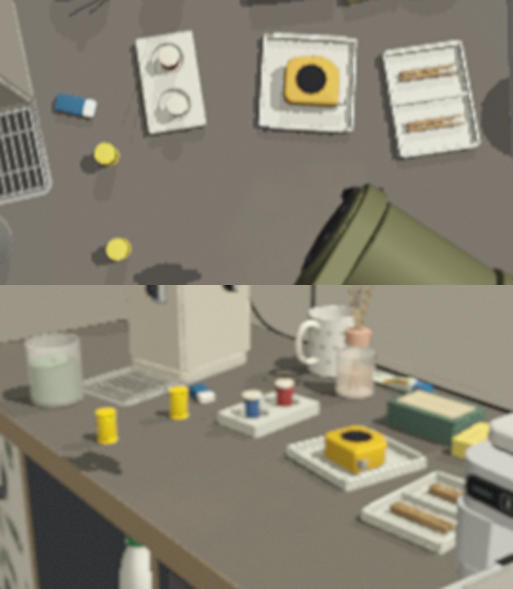

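Everything is in place: the spools are upright in their wells, the measure is flat in the square tray, and there is one peg in each bay. The eraser and candle have not moved, so I'm handing in.

```bash
python3 -c "
from cell import env
print(env.sign_off())"
```

```text
the job is handed in; nothing more can be done
None
```

The job is handed in: the final pictures show both pegs, both spools and the tape measure in their holders and the eraser and candle undisturbed, at about 25 s on the robot's clock; sign-off gave no verdict.

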